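# Check and fit a double lid, then lift off its outer lid

### The job

Pick up the double lid (orange outer lid on green inner lid) by the green knob, show it to the inspection camera - centred over the blue-ringed target, level with the lens - and keep it still there for a good second. Then lower the pair gently onto the open metal tin until the green lid is fully seated, let go of the knob, and lift the orange lid alone (its white tabs are there for that) straight up, about 10 cm clear, leaving the green lid undisturbed in the tin. Finish while still holding the orange lid level and still above the tin; do not drop or separate the lids on the way, shift the tin, or disturb the bottle, cup or dish.

Things in the scene. Friction and masses are not known exactly. Their poses are not given: they have to be found in the camera images.
- inner_lid: Green inner lid, 120 g: disc 108 mm across, 4 mm thick; below it a plug 88 mm across, 10 mm deep, bevelled at the foot; above it a knob that passes through the orange lid, so lifting it carries both lids. Origin: centre of the disc's underside; z up. Seated in the tin, the disc lies on the rim (origin at point tin_rim). It starts with the plug standing on a round blue mat, 140 mm across, 4 mm thick.
- knob_top (a point): Top centre of the green round knob, 52 mm above the inner lid's origin. The knob is 20 mm across and stands 44 mm clear above the orange plate. Gripped along the orange lid's y the fingers pass between the tabs, whose inner faces are 22 mm from the centre.
- outer_lid: Orange outer lid, 100 g, lying loosely on the green disc: ring plate 120 mm across, 4 mm thick, with a 32 mm hole for the knob, and a skirt of 114 mm inside diameter that hangs 10 mm below the plate round the green disc. Origin: centre of the plate's underside, 4 mm above the inner lid's origin when nested. Two upright white tabs stand on it at +x and -x of its frame.
- tab (a point): Top centre of the white tab at +x of the orange lid: 26.5 mm along x from and 30.5 mm above its origin; the other is at -26.5 mm. Each is 9 mm thick (x) and 26 mm wide (y). Their outer faces are 62 mm apart: one grasp along x takes both, the knob (18 mm higher than the tabs) standing between the fingers; or pinch one tab along y.
- tin: Open round aluminium tin, loose on the counter, 0.5 kg, 104 mm outside and 96 mm inside diameter, 70 mm tall, dental burs in it (well below the plug). Origin: centre of its underside; z up.
- tin_rim (a point): Centre of the tin's mouth at rim height, 70 mm above its underside.
- stand: Fixed inspection stand: grey base 130 mm square, 8 mm thick, with a blue and white ring target at its centre; at +x of its frame a post with a white camera box (44 mm wide, 109 to 155 mm along x, top at 170 mm height) whose black lens, 103 mm from the target's axis, looks back over the target. Origin: centre of the base's underside.
- view_point (a point): The viewing point: straight above the target's centre, level with the middle of the lens, 150 mm above the counter. The orange lid's origin belongs here while it is shown.
- bottle: Bystander: green bottle, 52 mm across, 100 mm tall. Origin: centre of its underside.
- cup: Bystander: white cup, 70 mm across the rim, 75 mm tall. Origin: centre of its underside.
- dish: Bystander: clear open dish with a few small burs, 84 mm across, 18 mm tall. Origin: centre of its underside.

How it is judged:
By the outcome, as a careful person would: the job done as asked, in the order asked, and still so for the second after the job is handed in, while the arm keeps its last pose, push and grip.
It also fails if it takes over 72 s, if anything falls off the work surface, if the arm or the gripper's body presses on something with over 40 N, if the wrist force passes 120 N, or if a joint passes its speed limit or range.

### The arm

A 7-joint arm with a two-finger parallel gripper is mounted at the origin on the work surface. World frame = base frame: x ahead of the robot, y to its left, z up, the work surface at z = 0. Lengths are in m, angles in rad, forces in N, time in s.
With the tool pointing down it reaches from about 0.35 to 0.9 m from the base axis. Payload 19.9 kg.
Tool frame: the origin (TCP) lies at the very end of the fingers, on their centre line; the grasp point (between the pads) lies manip.grip_depth behind it (manip.grip_depth is the distance from the TCP to the grasp point, in m); x points along the fingers, y is the direction in which the jaws open and shut, and the axes are right-handed (so a half turn about x gives the same grasp; the last joint's range is limited). The gripper opens to 94 mm and grips with 3 to 60 N. Pads are 16 mm wide; open, the fingers measure 119 mm over their backs; the gripper's body (75 mm by 177 mm) begins 78 mm behind the grasp point.
Start: joints at [-0.042, 0.417, -0.01, 1.614, 0.005, 1.111, -0.053], TCP at [0.625, 0, 0.205] pointing down, gripper open.
Joint ranges: [-2.81, 2.81], [-0.39, 2.02], [-1.27, 1.25], [0.06, 2.57], [-1.19, 4.33], [0.19, 2], [-2.82, 2.82]. Speed limits (rad/s): [1.89, 1.89, 2.39, 2.39, 3.01, 3.01, 3.01].

### API

Orientations are given as [roll, pitch, yaw] about the fixed x, y, z axes, in that order (R = Rz(yaw) Ry(pitch) Rx(roll)).
In Python, from cell import manip gives the robot as it stands.
- The arm moves only by the tool play_rows, never from a script. Its argument "deltas" is a list of rows, each a list of 7 numbers: the turn, a rotation vector about the tool's x, y, z in degrees, then the shift along the tool's x, y, z in mm, then the closure, from 0 (fully open) to 1 (shut). A call has 1 to 12 rows; each row is the pose to reach, as a shift and turn from the pose commanded when the call began, along the tool's axes at that moment; what a row does not reach only later rows make up. A row lasts 1/8 s, in which the tool goes at most 62.5 mm and 10.7 degrees, less where a joint would pass 70% of its speed; a pose out of reach is approached as far as the arm can. A call with a gripper value outside its range is refused whole. The fingers move at their own pace and stop on an object; the grip force is fixed at half the most. Time passes only in rows, so rows that repeat a pose let the fingers close. It gives the time, the measured TCP pose, the force and the opening at its end, in the units of the state.
- manip.get_obs(): the state, without advancing time (a new reading comes with each control period).
- manip.get_image(name): name is "scene" or "side" or "wrist"; returns (picture, depth): 420x560x3 uint8, red, green, blue; 420x560 float32, m along the optical axis (not along the pixel's ray), 0 where there is no reading.
- manip.camera_model(name): a dict with "mtx" (3x3 intrinsics, pixels), "dist_coeffs" ([k1, k2, p1, p2, k3] as OpenCV has them; the pictures are not rectified), "R" (3x3) and "t" (3): a world point X has camera coordinates R X + t. Camera axes: x right, y down, z forward; pixel columns grow to the right and rows downward; lengths in m; the calibration is good to about 2 mm. A picture is of the moment at which its call begins: read the wrist's pose just before it. camera_model takes no time and is no camera call; for the wrist camera it gives the pose at the moment of the call.
- manip.finish_job(): hands the job in, once; it reports no verdict.
The state is a dict: "clock": time; "joints": joint angles; "joint_vel": joint speeds; "joint_torque": joint torques, N m; "ee_pos": TCP position; "orientation": TCP orientation; "force": force on the tool from outside, world axes, zero at the start; "ft_torque": the same for the moment, N m; "gripper_width": opening from 0.0 (shut) to 1.0 (fully open).
Only numpy, scipy, OpenCV 4.12 (cv2) and the standard library are available. Lean on these libraries where they do the work, as an engineer would, in place of code of your own. Each camera call takes 0.05 s, during which the arm holds its last target. There are 200 camera calls.

## Working session

There is one attempt and no reset: what is moved stays moved. The work goes in short steps, Python scripts to look and compute and a tool call to move; the robot and the scene stay as the last step left them, time stands still between calls to the robot, and variables do not carry over. Pictures are saved under pics/ and viewed, about 8 in all and at most 12, crops included, and the job is handed in when it is done.

Besides the shell and the picture viewer there is one more tool, called after "Emit:" by a JSON object that holds its "method" and its "body", one argument or row to a line. play_rows: Moves the arm, as the interface text tells. Its arguments: {"type":"object","properties":{"deltas":{"type":"array","items":{"type":"array","items":{"type":"number"}}}},"required":["deltas"]}

```bash
mkdir -p pics; cat > h.py <<'E'
import numpy as np, cv2
from cell import manip
def grab(n,fn=None):
    m=manip.camera_model(n); im,d=manip.get_image(n)
    if fn: cv2.imwrite('pics/'+fn,cv2.cvtColor(im,cv2.COLOR_RGB2BGR))
    return m,im,d
def pts(m,d):
    "world point for each pixel from depth"
    h,w=d.shape; u,v=np.meshgrid(np.arange(w),np.arange(h))
    uv=np.stack([u,v],-1).reshape(-1,1,2).astype(float)
    n=cv2.undistortPoints(uv,np.array(m['mtx']),np.array(m['dist_coeffs'])).reshape(h,w,2)
    c=np.dstack([n,np.ones((h,w))])*d[...,None]
    return (c-np.array(m['t']))@np.array(m['R'])
def ray(m,uv,z):
    n=cv2.undistortPoints(np.array(uv,float).reshape(-1,1,2),np.array(m['mtx']),np.array(m['dist_coeffs'])).reshape(-1,2)
    R=np.array(m['R']);c=-R.T@np.array(m['t'])
    r=np.c_[n,np.ones(len(n))]@R
    return c+r*((z-c[2])/r[:,2])[:,None]
def proj(m,P):
    return cv2.projectPoints(np.array(P,float).reshape(-1,1,3),cv2.Rodrigues(np.array(m['R']))[0],np.array(m['t'],float),np.array(m['mtx']),np.array(m['dist_coeffs']))[0].reshape(-1,2)
E
python3 - <<'E'
from h import *
o=manip.get_obs();print(o,manip.grip_depth)
ims=[]
for n in('scene','side','wrist'):
    m,im,d=grab(n,n+'0.png');np.savez(n+'0.npz',im=im,d=d,**{k:np.array(v) for k,v in m.items()})
    print(n,-np.array(m['R']).T@np.array(m['t']),(d>0).mean())
E
```

```text
{'clock': 0.0, 'joints': array([-0.0415077 ,  0.41795636, -0.01033327,  1.61412041,  0.00465408,
        1.11070642, -0.05303057]), 'joint_vel': array([-0.00010385, -0.00123485, -0.00027262, -0.00082399,  0.00089525,
       -0.00177645, -0.00169237]), 'joint_torque': array([ 3.52895018e-03, -8.51262331e+01,  6.40313700e-01, -4.25991547e+01,
       -4.87577857e-02,  1.87510403e-02,  1.73272206e-04]), 'ee_pos': array([6.24646879e-01, 2.50321154e-05, 2.04858729e-01]), 'orientation': array([-1.54043829,  1.56962967, -3.11124222]), 'force': array([ 0.43246449, -0.37724083, -0.20470739]), 'ft_torque': array([ 0.02533746, -0.02353142,  0.01206841]), 'gripper_width': 0.9968359742191778} 0.0188
scene [0.95418842 0.72208218 0.91246008] 0.9961139455782313
side [0.46186856 0.62860787 0.78631891] 0.9958545918367347
wrist [0.6250347  0.0666776  0.38389233] 0.9574362244897959
```

View pics/scene0.png

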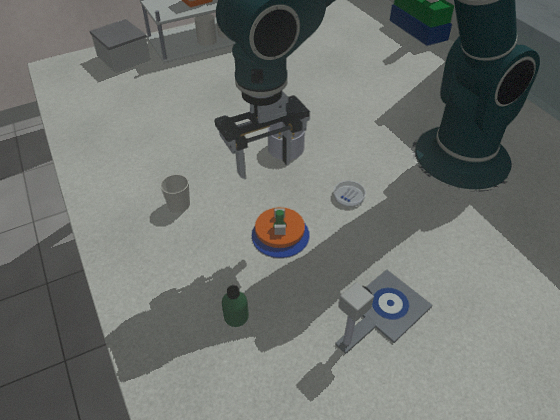

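View pics/side0.png

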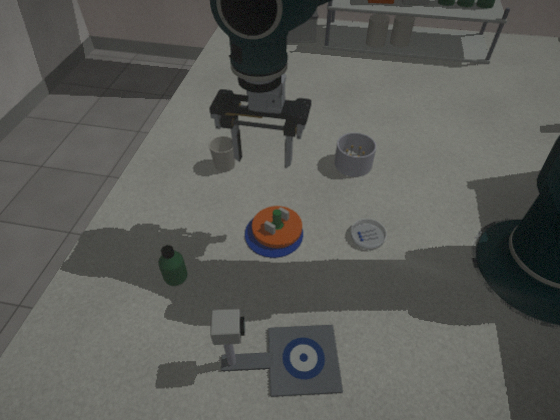

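The side view shows the lid pair at about (277,228), the tin at (355,155), the stand target at (303,358), the bottle at (173,265), the cup at (222,155) and the dish at (367,235). The scene view agrees. Next I'll measure them.

```bash
cat > meas.py <<'E'
from h import *
def fitc(p):
    A=np.c_[2*p[:,:2],np.ones(len(p))];s=np.linalg.lstsq(A,(p[:,:2]**2).sum(1),rcond=None)[0]
    return s[:2],np.sqrt(s[2]+s[:2]@s[:2])
def hull(p):
    h=cv2.convexHull(p[:,:2].astype(np.float32)).reshape(-1,2); return h
E
python3 - <<'E'
from meas import *
for n in('side','scene'):
    z=np.load(n+'0.npz');m={k:z[k] for k in('mtx','dist_coeffs','R','t')};im=z['im'];d=z['d']
    P=pts(m,d);hsv=cv2.cvtColor(im,cv2.COLOR_RGB2HSV);H,S,V=hsv[...,0],hsv[...,1],hsv[...,2]
    X,Y,Z=P[...,0],P[...,1],P[...,2]
    ws=(X>.3)&(X<.95)&(abs(Y)<.6)&(Z<.3)
    print('==',n,'counter z',np.median(Z[ws&(abs(Z)<.02)]))
    def rep(name,mask):
        p=P[mask]; 
        if len(p)<3: print(name,len(p));return
        c,r=cv2.minEnclosingCircle(p[:,:2].astype(np.float32));print(name,len(p),'med',p.mean(0).round(4),'encl',np.round(c,4),round(r,4),'z',np.percentile(p[:,2],[2,50,98]).round(4))
    og=ws&(H<15)&(S>170)&(V>100)
    rep('orange',og&(Z>.01)); 
    lab=np.argwhere(og&(Z>.01)).mean(0)
    oz=np.median(Z[og]);c0=P[og&(Z>.01)].mean(0)
    rep('orange top',og&(abs(Z-oz)<.004))
    near=ws&(np.hypot(X-c0[0],Y-c0[1])<.06)
    rep('white tabs',near&(S<70)&(Z>oz+.012))
    t=P[near&(S<70)&(Z>oz+.02)]
    if len(t)>4:
        k=cv2.kmeans(t[:,:2].astype(np.float32),2,None,(3,50,1e-5),5,0);print('tabs km',k[2].round(4).tolist(),np.bincount(k[1].ravel()))
    rep('green knob',near&(H>45)&(H<90)&(S>90)&(Z>oz+.02))
    rep('green knobtop',near&(H>45)&(H<90)&(S>90)&(Z>oz+.042))
    bl=ws&(H>100)&(H<125)&(S>120)
    k=bl&(np.hypot(X-c0[0],Y-c0[1])<.09);rep('mat',k)
    from collections import Counter
    # blobs of everything above counter, excl. arm
    ob=(ws&(Z>.006)).astype(np.uint8)
    nl,L,st,_=cv2.connectedComponentsWithStats(ob)
    for i in range(1,nl):
        if st[i,4]>60: rep('blob px(%d,%d,%d,%d)'%tuple(st[i,:4]),L==i)
    rb=bl&(Y>.1)&(Z<.03); rep('ring blue',rb&(np.hypot(X-c0[0],Y-c0[1])>.1))
E
```

```text
== side counter z 0.0010910867097167285
orange 964 med [0.588  0.018  0.0224] encl [0.5919 0.01  ] 0.0596 z [0.0195 0.0224 0.0252]
orange top 959 med [0.5881 0.018  0.0224] encl [0.5919 0.01  ] 0.0596 z [0.0196 0.0224 0.0252]
white tabs 372 med [0.5787 0.0102 0.1702] encl [0.5896 0.0116] 0.0338 z [0.0355 0.2237 0.2866]
tabs km [[0.571399986743927, 0.004100000020116568], [0.6021000146865845, 0.032499998807907104]] [267  59]
green knob 40 med [0.5921 0.0106 0.0651] encl [0.5907 0.0031] 0.0162 z [0.0466 0.0666 0.0685]
green knobtop 35 med [0.5924 0.0109 0.0667] encl [0.5922 0.0108] 0.0096 z [0.0647 0.0667 0.0687]
mat 464 med [0.5948 0.0651 0.0044] encl [0.5974 0.0241] 0.0684 z [0.0016 0.0043 0.007 ]
blob px(208,124,34,47) 1010 med [ 0.7522 -0.1317  0.1071] encl [ 0.7247 -0.1657] 0.1838 z [0.0087 0.0634 0.2881]
blob px(335,132,42,44) 1482 med [ 0.4316 -0.2597  0.0433] encl [ 0.4306 -0.3058] 0.0971 z [0.0088 0.0436 0.0728]
blob px(284,135,9,34) 228 med [0.5699 0.0067 0.2489] encl [5.688e-01 2.000e-04] 0.0123 z [0.2102 0.2484 0.2875]
blob px(250,206,52,44) 1711 med [0.5916 0.0203 0.0259] e
[... 1566 characters left out ...]
.2472] encl [0.6784 0.0017] 0.0115 z [0.2103 0.2474 0.2831]
blob px(160,174,30,38) 871 med [ 0.783  -0.1857  0.0485] encl [ 0.783  -0.1867] 0.0376 z [0.01   0.0504 0.0755]
blob px(334,181,32,25) 277 med [ 0.3785 -0.012   0.0125] encl [ 0.3815 -0.0143] 0.0442 z [0.0064 0.0126 0.0185]
blob px(255,208,50,42) 1617 med [0.5976 0.02   0.0241] encl [0.5926 0.013 ] 0.0627 z [0.0093 0.0212 0.0637]
blob px(335,269,98,84) 3762 med [0.5286 0.3266 0.0485] encl [0.5174 0.3201] 0.1198 z [0.0062 0.009  0.1711]
blob px(222,285,27,41) 857 med [0.7882 0.1942 0.0596] encl [0.7852 0.1837] 0.0265 z [0.0086 0.0641 0.1015]
ring blue 481 med [0.4814 0.3092 0.0081] encl [0.4806 0.3086] 0.0403 z [0.0047 0.0081 0.0113]
```

View pics/wrist0.png

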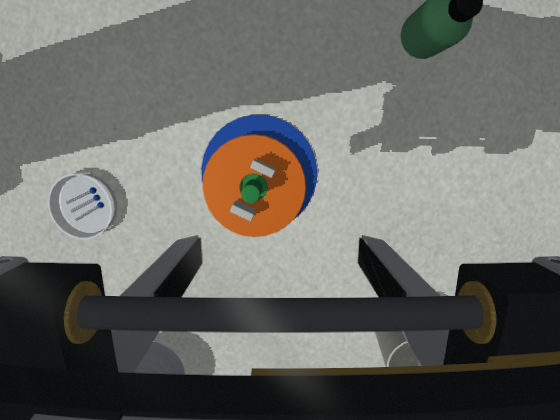

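The wrist view shows the knob at (253,187) and the tabs at about (262,169) and (243,213). The tin is partly hidden at the lower left. Next come the tab direction, the tin rim and the move numbers.

```bash
python3 - <<'E'
from meas import *
from scipy.spatial.transform import Rotation as Ro
print('toolR\n',Ro.from_euler('xyz',manip.get_obs()['orientation']).as_matrix().round(3))
for n in('wrist','side','scene'):
    z=np.load(n+'0.npz');m={k:z[k] for k in('mtx','dist_coeffs','R','t')};im=z['im'];d=z['d']
    P=pts(m,d);X,Y,Z=P[...,0],P[...,1],P[...,2]
    hsv=cv2.cvtColor(im,cv2.COLOR_RGB2HSV);H,S,V=[hsv[...,i] for i in range(3)]
    R=np.hypot(X-.593,Y-.011)
    print('==',n)
    og=(R<.08)&(H<15)&(S>170)&(Z>.015)&(Z<.03)&(V>60); p=P[og];print('orange',*cv2.minEnclosingCircle(p[:,:2].astype(np.float32)),np.median(p[:,2]))
    gr=(R<.03)&(H>45)&(H<90)&(S>80)&(Z>.06)&(Z<.075);p=P[gr];print('knobtop',len(p),*cv2.minEnclosingCircle(p[:,:2].astype(np.float32)),np.median(p[:,2]))
    tb=(R<.045)&(S<70)&(Z>.044)&(Z<.053);p=P[tb]
    k=cv2.kmeans(p[:,:2].astype(np.float32),2,None,(3,50,1e-5),5,0)
    for i in(0,1):
        q=p[k[1].ravel()==i];r=cv2.minAreaRect((q[:,:2]*1000).astype(np.float32));print('tab',len(q),np.round(r[0],1),np.round(r[1],1),round(r[2],1),np.median(q[:,2]).round(4))
    rm=(abs(Z-.071)<.004)&(np.hypot(X-.43,Y+.27)<.12)
    p=P[rm]
    if len(p)>20:
        c,r=cv2.minEnclosingCircle(p[:,:2].astype(np.float32));f=fitc(p);print('tin',len(p),np.round(c,4),round(r,4),'fit',f[0].round(4),f[1].round(4),p[:,2].mean())
E
```

```text
toolR
 [[-0.001  1.    -0.   ]
 [-0.    -0.    -1.   ]
 [-1.    -0.001  0.   ]]
== wrist
orange (0.5946711301803589, 0.010879025794565678) 0.05940103903412819 0.021740089448884517
knobtop 292 (0.5942793488502502, 0.011650207452476025) 0.009925339370965958 0.06560013778920001
tab 210 [605.9  35.1] [ 9.1 25.4] 63.8 0.0481
tab 204 [582.8 -12.5] [ 9.4 25.4] 64.6 0.0481
== side
orange (0.5914379954338074, 0.010403397493064404) 0.05993809551000595 0.02240707265530225
knobtop 42 (0.5921623706817627, 0.010823355056345463) 0.00956861674785614 0.06657031360476315
tab 44 [603.8  30.2] [24.  22.9] 86.8 0.0483
tab 38 [580.7 -12.4] [10.5 24.3] 70.5 0.0482
tin 219 [ 0.431  -0.2641] 0.0547 fit [ 0.4316 -0.2628] 0.0498 0.07062583310685575
== scene
orange (0.5927639007568359, 0.01063748449087143) 0.061054106801748276 0.021048373363112938
knobtop 37 (0.5947028398513794, 0.009976577945053577) 0.010388487949967384 0.06503508851707905
tab 45 [600.6  27. ] [29.4 23.4] 63.9 0.0472
tab 17 [581.7 -12.7] [ 8.9 22. ] 70.3 0.0479
tin 43 [ 0.4368 -0.2555] 0.0513 fit [ 0.4337 -0.2586] 0.0494 0.06956352422847067
```

Emit:
{"method": "play_rows", "body": {
  "deltas": [
    [3,0,0,10,-3,-1,0],
    [7,0,0,28,-8,-3,0],
    [12,0,0,48,-14,-5,0],
    [17,0,0,68,-20,-7,0],
    [22,0,0,88,-26,-9.5,0],
    [25,0,0,101,-30,-11,0],
    [26,0,0,105,-31,-11.2,0],
    [26,0,0,105,-31,-11.2,0],
    [26,0,0,105,-31,-11.2,0]
  ]
}}

```text
clock: 1.27
ee_pos: [0.5944, 0.0111, 0.101]
orientation: [2.053, 1.57, 0.029]
force: [0.0, 0.0, -0.3]
gripper_width: 1.003
```

```bash
python3 - <<'E'
from meas import *
o=manip.get_obs();print(o['ee_pos'],o['orientation'])
for n in('wrist','side'):
    m,im,d=grab(n,n+'1.png')
    P=pts(m,d);X,Y,Z=P[...,0],P[...,1],P[...,2]
    hsv=cv2.cvtColor(im,cv2.COLOR_RGB2HSV);H,S,V=[hsv[...,i] for i in range(3)]
    R=np.hypot(X-.593,Y-.011)
    print('==',n)
    gr=(R<.03)&(H>45)&(H<90)&(S>80)&(Z>.058)&(Z<.075);p=P[gr]
    if len(p):print('knobtop',len(p),*cv2.minEnclosingCircle(p[:,:2].astype(np.float32)),np.median(p[:,2]))
    q=im
E
```

```text
[0.5944249  0.01110398 0.10099598] [2.05289412 1.57002649 0.02902297]
== wrist
knobtop 625 (0.5945494771003723, 0.011322021484375) 0.010011831298470497 0.06558048604592034
== side
knobtop 46 (0.593323826789856, 0.011641060933470726) 0.010756107047200203 0.06577654353711301
```

Emit:
{"method": "play_rows", "body": {
  "deltas": [
    [0,0,0,8,0,0,0],
    [0,0,0,22,0,0,0],
    [0,0,0,38,0,0,0],
    [0,0,0,54,0,0,0],
    [0,0,0,64,0,0,0],
    [0,0,0,68,0,0,0.2],
    [0,0,0,68,0,0,0.5],
    [0,0,0,68,0,0,0.7],
    [0,0,0,68,0,0,0.85],
    [0,0,0,68,0,0,1],
    [0,0,0,68,0,0,1],
    [0,0,0,68,0,0,1]
  ]
}}

```text
clock: 2.88
ee_pos: [0.594, 0.0112, 0.0325]
orientation: [-0.292, 1.571, -2.317]
force: [-0.1, -0.1, 0.7]
gripper_width: 0.297
```

Emit:
{"method": "play_rows", "body": {
  "deltas": [
    [0,0,0,0,0,0,1],
    [0,0,0,0,0,0,1],
    [0,0,0,0,0,0,1],
    [0,0,0,0,0,0,1]
  ]
}}

```text
clock: 3.38
ee_pos: [0.5941, 0.0112, 0.0325]
orientation: [1.613, 1.571, -0.412]
force: [1.7, 0.1, -0.0]
gripper_width: 0.204
```

Emit:
{"method": "play_rows", "body": {
  "deltas": [
    [0,0,0,-2,0,0,1],
    [0,0,0,-7,0,0,1],
    [0,0,0,-17,0,0,1],
    [0,0,0,-32,0,0,1],
    [0,0,0,-50,0,0,1],
    [0,0,0,-70,0,0,1],
    [0,0,0,-90,0,0,1],
    [0,0,0,-108,0,0,1],
    [0,0,0,-122,0,0,1],
    [0,0,0,-130,0,0,1],
    [0,0,0,-132,0,0,1],
    [0,0,0,-132,0,0,1]
  ]
}}

```text
clock: 4.88
ee_pos: [0.5938, 0.0112, 0.164]
orientation: [-0.984, 1.57, -3.009]
force: [-0.1, 0.4, -1.1]
gripper_width: 0.206
```

```bash
cat > lid.py <<'E'
from meas import *
from scipy.spatial.transform import Rotation as Ro
def tool(dw):
    R=Ro.from_euler('xyz',manip.get_obs()['orientation']).as_matrix();return (R.T@np.array(dw)*1000).round(1)
def lid(names,zexp,c0,fn):
    o=manip.get_obs();print('tcp',o['ee_pos'].round(4),'F',o['force'].round(1),'w',o['gripper_width'].round(3),'t',o['clock'])
    out={}
    for n in names:
        m,im,d=grab(n,n+fn);P=pts(m,d);X,Y,Z=P[...,0],P[...,1],P[...,2]
        hsv=cv2.cvtColor(im,cv2.COLOR_RGB2HSV);H,S,V=[hsv[...,i] for i in range(3)]
        g=(np.hypot(X-c0[0],Y-c0[1])<.08)&(H<15)&(S>150)&(V>50)&(abs(Z-zexp-.004)<.012)
        p=P[g]
        A=np.c_[p[:,:2],np.ones(len(p))];s=np.linalg.lstsq(A,p[:,2],rcond=None)[0]
        k=abs(A@s-p[:,2])<.004;s=np.linalg.lstsq(A[k],p[k,2],rcond=None)[0]
        c,r=cv2.minEnclosingCircle(p[k,:2].astype(np.float32))
        print(n,len(p),'c',np.round(c,4),'r',round(r,4),'top z',(s[:2]@np.array(c)+s[2]).round(4),'tilt deg',np.degrees(s[:2]).round(2))
        out[n]=(m,im,d,P)
    return out
E
python3 - <<'E'
from lid import *
lid(['wrist','side','scene'],.15,(.594,.011),'2.png')
o=manip.get_obs();print(tool([.4805-.5935,.3083-.011,0]),Ro.from_euler('xyz',o['orientation']).as_matrix().round(3))
E
```

```text
Traceback (most recent call last):
  File "lid.py", line 6, in lid
    o=manip.get_obs();print('tcp',o['ee_pos'].round(4),'F',o['force'].round(1),'w',o['gripper_width'].round(3),'t',o['clock'])
                                                                                   ^^^^^^^^^^^^^^^^^^^^^^^^
AttributeError: 'float' object has no attribute 'round'
```

```bash
sed -i "s/o\['gripper_width'\].round(3)/round(o['gripper_width'],3)/" lid.py
python3 - <<'E'
from lid import *
lid(['wrist','side','scene'],.15,(.594,.011),'2.png')
o=manip.get_obs();print(tool([.4805-.5935,.3083-.011,0]),Ro.from_euler('xyz',o['orientation']).as_matrix().round(3))
E
```

```text
tcp [0.5938 0.0112 0.164 ] F [-0.1  0.4 -1.1] w 0.206 t 4.875
wrist 13578 c [0.5932 0.0119] r 0.0595 top z 0.1534 tilt deg [-0.11 -0.15]
side 1136 c [0.5922 0.0115] r 0.0604 top z 0.1538 tilt deg [ 0.08 -0.31]
scene 880 c [0.5917 0.0124] r 0.0608 top z 0.1524 tilt deg [-0.18 -0.12]
[ 1.000e-01 -2.319e+02 -2.177e+02] [[-0.001  0.899 -0.438]
 [-0.    -0.438 -0.899]
 [-1.    -0.001  0.001]]
```

View pics/side2.png

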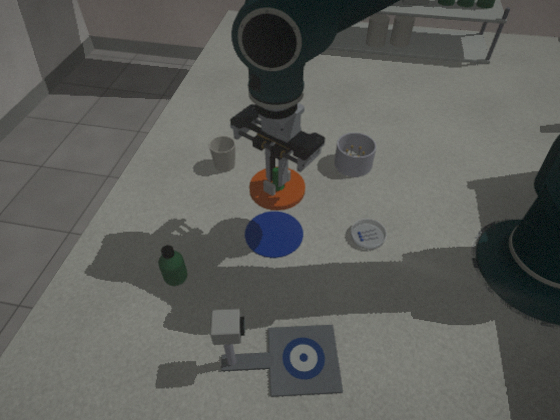

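The side view shows the pair hanging level at (277,187), clear of the mat, with nothing else moved. Next I'll go over the target.

Emit:
{"method": "play_rows", "body": {
  "deltas": [
    [0,0,0,0,-2,-2,1],
    [0,0,0,0,-9,-8.5,1],
    [0,0,0,0,-23,-22,1],
    [0,0,0,0,-44,-41,1],
    [0,0,0,0,-69,-65,1],
    [0,0,0,0,-97,-91,1],
    [0,0,0,0,-127,-120,1],
    [0,0,0,0,-156,-147,1],
    [0,0,0,0,-183,-172.5,1],
    [0,0,0,0,-206,-194,1],
    [0,0,0,0,-222,-209,1],
    [0,0,0,0,-228,-215,1]
  ]
}}

```text
clock: 6.52
ee_pos: [0.4818, 0.3065, 0.1645]
orientation: [-2.016, 1.57, 2.245]
force: [0.4, -0.4, -1.3]
gripper_width: 0.208
```

Emit:
{"method": "play_rows", "body": {
  "deltas": [
    [0,0,0,0,-2,-2,1],
    [0,0,0,0,-2.6,-2.5,1],
    [0,0,0,0,-2.6,-2.5,1],
    [0,0,0,0,-2.6,-2.5,1]
  ]
}}

```text
clock: 7.02
ee_pos: [0.4823, 0.3073, 0.1644]
orientation: [0.236, 1.571, -1.789]
force: [0.0, 0.5, -2.2]
gripper_width: 0.211
```

```bash
python3 - <<'E'
from lid import *
r=lid(['wrist','side','scene'],.15,(.4805,.308),'3.png')
# compare with initial ring per camera; lens height & ring from earlier views
for n in('side','scene'):
    z=np.load(n+'0.npz');m={k:z[k] for k in('mtx','dist_coeffs','R','t')};im=z['im'];P=pts(m,z['d'])
    hsv=cv2.cvtColor(im,cv2.COLOR_RGB2HSV)
    g=((hsv[...,0]>100)&(hsv[...,0]<125)&(hsv[...,1]>120)&(np.hypot(P[...,0]-.48,P[...,1]-.308)<.05)).astype(np.uint8)
    c=max(cv2.findContours(g,0,1)[0],key=cv2.contourArea).reshape(-1,2)
    q=ray(m,c,.008);f=fitc(q);print(n,'ring ray fit',f)
    bx=P[(P[...,2]>.16)&(P[...,2]<.18)&(np.hypot(P[...,0]-.6,P[...,1]-.34)<.08)]; print('box top',bx.mean(0).round(4),cv2.minAreaRect((bx[:,:2]*1000).astype(np.float32)))
    rm=r[n][3]; k=rm[(abs(rm[...,2]-.0705)<.003)&(np.hypot(rm[...,0]-.432,rm[...,1]+.262)<.07)]
    f=fitc(k);print('tin',len(k),*f,*cv2.minEnclosingCircle(k[:,:2].astype(np.float32)),k[:,2].mean())
E
```

```text
tcp [0.4823 0.3073 0.1644] F [ 0.   0.5 -2.2] w 0.211 t 7.025
wrist 13568 c [0.4818 0.3077] r 0.0596 top z 0.1538 tilt deg [-0.02 -0.12]
side 2477 c [0.4802 0.3069] r 0.06 top z 0.1545 tilt deg [-0.09 -0.1 ]
scene 1724 c [0.4824 0.3074] r 0.06 top z 0.1536 tilt deg [-0.14  0.16]
side ring ray fit (array([0.48023761, 0.30710406]), np.float64(0.03809097168661895))
box top [0.6056 0.3435 0.1693] ((605.2509765625, 341.2879638671875), (51.99279022216797, 44.64704513549805), 14.324231147766113)
tin 0 [0. 0.] 0.0 (0.0, 0.0) 0.0 nan
scene ring ray fit (array([0.48066248, 0.30841326]), np.float64(0.03769853204613833))
box top [0.6105 0.3433 0.1688] ((606.9254150390625, 340.91802978515625), (53.293907165527344, 45.06351852416992), 13.89260482788086)
tin 108 [ 0.43350441 -0.25970372] 0.050071103595194295 (0.43317025899887085, -0.2591877281665802) 0.0544147714972496 0.06944863108049433<stdin>:12: RuntimeWarning: Mean of empty slice.
  ret = ret.dtype.type(ret / rcount)
```

View pics/side3.png

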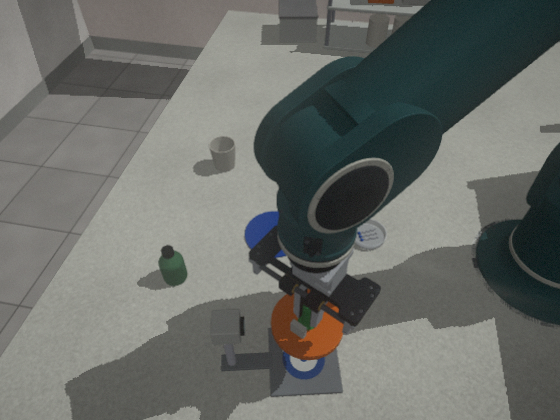

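The side view shows the pair over the ring at (305,325), level, with the lens facing it. It is within about 1 mm in all three cameras. I'll make a small nudge and then hold.

Emit:
{"method": "play_rows", "body": {
  "deltas": [
    [0,0,0,0,-1,0,1],
    [0,0,0,0,-1,0,1],
    [0,0,0,0,-1,0,1],
    [0,0,0,0,-1,0,1],
    [0,0,0,0,-1,0,1],
    [0,0,0,0,-1,0,1],
    [0,0,0,0,-1,0,1],
    [0,0,0,0,-1,0,1],
    [0,0,0,0,-1,0,1],
    [0,0,0,0,-1,0,1],
    [0,0,0,0,-1,0,1],
    [0,0,0,0,-1,0,1]
  ]
}}

```text
clock: 8.68
ee_pos: [0.4812, 0.3082, 0.1644]
orientation: [-0.558, 1.571, -2.583]
force: [0.8, 0.0, -1.6]
gripper_width: 0.206
```

Emit:
{"method": "play_rows", "body": {
  "deltas": [
    [0,0,0,0,0,0,1],
    [0,0,0,0,0,0,1],
    [0,0,0,0,0,0,1],
    [0,0,0,0,0,0,1]
  ]
}}

```text
clock: 9.18
ee_pos: [0.4812, 0.3082, 0.1644]
orientation: [-0.416, 1.571, -2.44]
force: [-0.1, -0.2, -1.5]
gripper_width: 0.205
```

Emit:
{"method": "play_rows", "body": {
  "deltas": [
    [0,0,0,0,1,2.8,1],
    [0,0,0,0,4.3,11.2,1],
    [0,0,0,0,9.7,25.2,1],
    [0,0,0,0,17.3,44.8,1],
    [0,0,0,0,27,70,1],
    [0,0,0,0,38.8,100.8,1],
    [0,0,0,0,52.2,135.3,1],
    [0,0,0,0,66.2,171.7,1],
    [0,0,0,0,80.2,208.1,1],
    [0,0,0,0,94.2,244.5,1],
    [0,0,0,0,107.9,279.9,1],
    [0,0,0,0,121.6,315.4,1]
  ]
}}

```text
clock: 10.68
ee_pos: [0.4513, -0.0308, 0.1646]
orientation: [2.426, 1.57, 0.401]
force: [-0.3, -0.3, -1.5]
gripper_width: 0.208
```

Emit:
{"method": "play_rows", "body": {
  "deltas": [
    [0,0,0,0,12.6,32.7,1],
    [0,0,0,0,24.8,64.4,1],
    [0,0,0,0,36.7,95.2,1],
    [0,0,0,0,47.8,124.1,1],
    [0,0,0,0,57.9,150.2,1],
    [0,0,0,0,66.5,172.6,1],
    [0,0,0,0,73.4,190.4,1],
    [0,0,0,0,78.4,203.4,1],
    [0,0,0,0,81.7,211.8,1],
    [0,0,0,0,83.4,216.5,1],
    [0,0,0,0,83.8,217.4,1],
    [0,0,0,0,83.8,217.4,1]
  ]
}}

```text
clock: 12.18
ee_pos: [0.4323, -0.2603, 0.1644]
orientation: [-1.888, 1.571, 2.371]
force: [0.4, -0.6, -2.3]
gripper_width: 0.207
```

```bash
python3 - <<'E'
from lid import *
r=lid(['wrist','side','scene'],.15,(.4325,-.261),'4.png')
for n in r:
    rm=r[n][3]; k=rm[(abs(rm[...,2]-.07)<.004)&(np.hypot(rm[...,0]-.432,rm[...,1]+.262)<.07)]
    if len(k)>10:
        f=fitc(k);print(n,'tin',len(k),*f,*cv2.minEnclosingCircle(k[:,:2].astype(np.float32)),k[:,2].mean())
print(manip.get_obs()['joints'].round(2),manip.get_obs()['orientation'])
E
```

```text
tcp [ 0.4323 -0.2603  0.1644] F [ 0.4 -0.6 -2.3] w 0.207 t 12.175
wrist 13602 c [ 0.432  -0.2595] r 0.0593 top z 0.1538 tilt deg [-0.03 -0.09]
side 721 c [ 0.4287 -0.2601] r 0.0592 top z 0.1558 tilt deg [-0.06 -0.79]
scene 496 c [ 0.4321 -0.2568] r 0.0597 top z 0.1536 tilt deg [-0.17 -0.65]
side tin 175 [ 0.43177869 -0.26229757] 0.04970314702056542 (0.4327054023742676, -0.2612346112728119) 0.05379076302051544 0.07031472798545751
scene tin 116 [ 0.4335142  -0.25955364] 0.049613423284430254 (0.43551549315452576, -0.2588255703449249) 0.05400266870856285 0.06864993495368982
[ 0.21  0.26  0.31  1.96 -0.1   0.94  0.12] [-2.22185007  1.5707648   2.03719992]
```

View pics/side4.png

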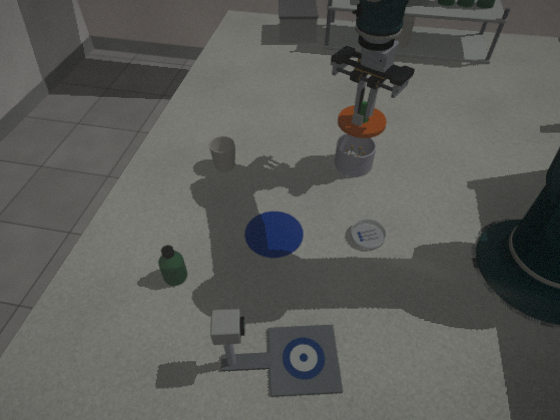

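The side view shows the pair at (362,122), directly above the tin at (355,158). I'll make the lateral correction and lower it to just above plug entry.

Emit:
{"method": "play_rows", "body": {
  "deltas": [
    [0,0,0,3,1,0.6,1],
    [0,0,0,10,2,1.2,1],
    [0,0,0,20,2,1.2,1],
    [0,0,0,31,2,1.2,1],
    [0,0,0,42,2,1.2,1],
    [0,0,0,51,2,1.2,1],
    [0,0,0,57,2,1.2,1],
    [0,0,0,60,2,1.2,1],
    [0,0,0,60,2,1.2,1],
    [0,0,0,60,2,1.2,1]
  ]
}}

```text
clock: 13.58
ee_pos: [0.4336, -0.2627, 0.1047]
orientation: [1.44, 1.57, -0.584]
force: [0.6, -0.0, -2.3]
gripper_width: 0.206
```

```bash
python3 - <<'E'
from lid import *
r=lid(['wrist','side','scene'],.09,(.4335,-.262),'5.png')
a=[]
for n in('side','scene'):
    im=r[n][1];u,v=proj(r[n][0],[.433,-.262,.07])[0].astype(int);c=im[v-50:v+50,u-65:u+65,::-1];a.append(cv2.resize(c,None,fx=3,fy=3,interpolation=2))
cv2.imwrite('pics/c5.png',np.hstack(a))
E
```

```text
tcp [ 0.4336 -0.2627  0.1047] F [ 0.6 -0.  -2.3] w 0.206 t 13.575
wrist 13609 c [ 0.4333 -0.2622] r 0.0595 top z 0.0941 tilt deg [-0.03 -0.12]
side 690 c [ 0.4312 -0.2612] r 0.0594 top z 0.0963 tilt deg [-0.08 -0.63]
scene 518 c [ 0.431  -0.2609] r 0.0605 top z 0.0936 tilt deg [-0.3  -0.37]
```

View pics/c5.png

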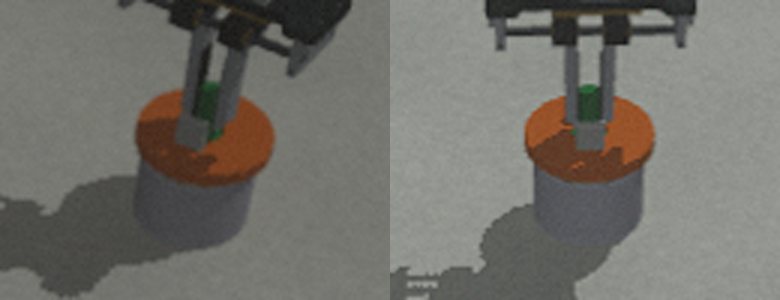

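The crops show the lid just above the tin, but in the left (side) view its centre at about 205 sits to the right of the tin axis at about 196, possibly 3-6 mm off in -x. I'll fit the tin wall properly before lowering further.

```bash
python3 - <<'E'
from lid import *
from scipy.optimize import least_squares
for f in('5',):
  for n in('side','scene'):
    m,im,d=grab(n,n+'5b.png');P=pts(m,d);C=-np.array(m['R']).T@np.array(m['t'])
    def wall(lo,hi,r,x0):
        g=(P[...,2]>lo)&(P[...,2]<hi)&(np.hypot(P[...,0]-x0[0],P[...,1]-x0[1])<r+.02)
        p=P[g];s=least_squares(lambda c:np.hypot(p[:,0]-c[0],p[:,1]-c[1])-r,x0,loss='soft_l1',f_scale=.001)
        # silhouette: bearing angles of extreme pixels seen from camera, in plan
        a=np.arctan2(p[:,1]-C[1],p[:,0]-C[0]);lo_,hi_=np.percentile(a,[.5,99.5]);mid=(lo_+hi_)/2
        D=np.hypot(*(s.x-C[:2]));off=D*((mid-np.arctan2(s.x[1]-C[1],s.x[0]-C[0])))
        print(n,'wall',lo,len(p),s.x.round(4),'rms',np.sqrt(np.mean(s.fun**2)).round(4),'bearing corr mm',round(off*1000,1),'dir',np.round([-np.sin(mid),np.cos(mid)],2),'halfwidth',(D*(hi_-lo_)/2).round(4))
    wall(.015,.055,.052,(.433,-.261))
    wall(.0815,.091,.060,(.433,-.262))
E
```

```text
side wall 0.015 451 [ 0.4316 -0.2646] rms 0.0055 bearing corr mm 0.1 dir [ 1.   -0.03] halfwidth 0.0513
side wall 0.0815 113 [ 0.4301 -0.2662] rms 0.0011 bearing corr mm 0.8 dir [ 1.   -0.03] halfwidth 0.0589
scene wall 0.015 420 [ 0.4323 -0.2618] rms 0.0064 bearing corr mm 0.2 dir [ 0.88 -0.47] halfwidth 0.0512
scene wall 0.0815 172 [ 0.4304 -0.2634] rms 0.0135 bearing corr mm 0.1 dir [ 0.88 -0.47] halfwidth 0.0594
```

```bash
python3 - <<'E'
from lid import *
t=np.linspace(0,2*np.pi,200)
a=[]
for n in('side','scene'):
    m=manip.camera_model(n);im=cv2.imread(f'pics/{n}5b.png')
    u,v=proj(m,[.433,-.262,.06])[0].astype(int)
    b=cv2.resize(im[v-40:v+40,u-40:u+40],None,fx=5,fy=5,interpolation=2)
    for (c,r,z,col) in(((.4333,-.262),.06,.094,(255,255,0)),((.4333,-.262),.052,.035,(0,255,255)),((.4333,-.262),.052,.0,(0,255,255))):
        q=proj(m,np.c_[c[0]+r*np.cos(t),c[1]+r*np.sin(t),np.full(200,z)])
        q=((q-[u-40,v-40]+.5)*5).astype(np.int32);cv2.polylines(b,[q.reshape(-1,1,2)],True,col,1)
    a.append(b)
cv2.imwrite('pics/c5b.png',np.hstack(a))
E
```

```text
(no output)
```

View pics/c5b.png

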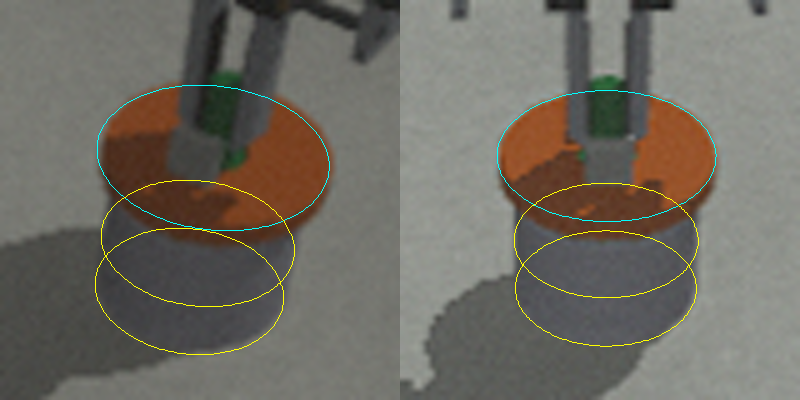

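The overlay has both outlines drawn at the same axis. The tin matches it, and the lid sits about 1-2 mm to the right (-x) of it in the side view and on it in the scene view. That is well inside the ±4 mm play, so I'll nudge +1 mm in x and lower slowly.

Emit:
{"method": "play_rows", "body": {
  "deltas": [
    [0,0,0,0,1,-0.5,1],
    [0,0,0,2,1,-0.5,1],
    [0,0,0,4,1,-0.5,1],
    [0,0,0,5.5,1,-0.5,1],
    [0,0,0,7,1,-0.5,1],
    [0,0,0,8,1,-0.5,1],
    [0,0,0,9,1,-0.5,1],
    [0,0,0,10,1,-0.5,1],
    [0,0,0,10,1,-0.5,1]
  ]
}}

```text
clock: 14.95
ee_pos: [0.4346, -0.2626, 0.0944]
orientation: [-1.012, 1.571, -3.037]
force: [-0.1, -0.0, -1.9]
gripper_width: 0.205
```

Emit:
{"method": "play_rows", "body": {
  "deltas": [
    [0,0,0,1,0,0,1],
    [0,0,0,2,0,0,1],
    [0,0,0,3,0,0,1],
    [0,0,0,4,0,0,1],
    [0,0,0,4.5,0,0,1],
    [0,0,0,4.5,0,0,1]
  ]
}}

```text
clock: 15.7
ee_pos: [0.4346, -0.2627, 0.0899]
orientation: [-0.845, 1.571, -2.869]
force: [0.4, 0.6, -2.4]
gripper_width: 0.208
```

Emit:
{"method": "play_rows", "body": {
  "deltas": [
    [0,0,0,0.5,0,0,1],
    [0,0,0,1,0,0,1],
    [0,0,0,1.3,0,0,1],
    [0,0,0,1.3,0,0,1]
  ]
}}

```text
clock: 16.2
ee_pos: [0.4346, -0.2627, 0.0886]
orientation: [-0.778, 1.571, -2.803]
force: [-0.2, -0.2, -1.6]
gripper_width: 0.208
```

Emit:
{"method": "play_rows", "body": {
  "deltas": [
    [0,0,0,0.3,0,0,1],
    [0,0,0,0.6,0,0,1],
    [0,0,0,0.6,0,0,1]
  ]
}}

```text
clock: 16.58
ee_pos: [0.4346, -0.2627, 0.0884]
orientation: [2.368, 1.571, 0.344]
force: [-1.7, 1.7, 7.2]
gripper_width: 0.206
```

Contact came at the expected seat height (TCP 0.0884). I'll relieve the push, open, rise and look.

Emit:
{"method": "play_rows", "body": {
  "deltas": [
    [0,0,0,-0.4,0,0,1],
    [0,0,0,-0.4,0,0,1],
    [0,0,0,-0.4,0,0,0.75],
    [0,0,0,-0.4,0,0,0.7],
    [0,0,0,-0.4,0,0,0.5],
    [0,0,0,-0.4,0,0,0.3],
    [0,0,0,-0.4,0,0,0],
    [0,0,0,-0.4,0,0,0],
    [0,0,0,-0.4,0,0,0],
    [0,0,0,-0.4,0,0,0],
    [0,0,0,-0.4,0,0,0],
    [0,0,0,-0.4,0,0,0]
  ]
}}

```text
clock: 18.08
ee_pos: [0.4346, -0.2627, 0.0885]
orientation: [0.102, 1.571, -1.923]
force: [0.3, 0.7, 0.2]
gripper_width: 0.996
```

Emit:
{"method": "play_rows", "body": {
  "deltas": [
    [0,0,0,-2,0,0,0],
    [0,0,0,-8,0,0,0],
    [0,0,0,-18,0,0,0],
    [0,0,0,-32,0,0,0],
    [0,0,0,-48,0,0,0],
    [0,0,0,-64,0,0,0],
    [0,0,0,-78,0,0,0],
    [0,0,0,-88,0,0,0],
    [0,0,0,-90,0,0,0],
    [0,0,0,-90,0,0,0]
  ]
}}

```text
clock: 19.32
ee_pos: [0.4345, -0.2625, 0.1782]
orientation: [-1.426, 1.57, 2.832]
force: [0.4, -0.6, -0.6]
gripper_width: 0.999
```

```bash
cat >tabs.py <<'E'
from lid import *
def tabs(P,im,c0,z0):
    X,Y,Z=P[...,0],P[...,1],P[...,2];S=cv2.cvtColor(im,cv2.COLOR_RGB2HSV)[...,1]
    H=cv2.cvtColor(im,cv2.COLOR_RGB2HSV)[...,0];R=np.hypot(X-c0[0],Y-c0[1])
    p=P[(R<.045)&(S<80)&(abs(Z-z0-.0305)<.005)]
    k=cv2.kmeans(p[:,:2].astype(np.float32),2,None,(3,50,1e-5),5,0);T=[]
    for i in(0,1):
        q=p[k[1].ravel()==i];r=cv2.minAreaRect((q[:,:2]*1000).astype(np.float32));T.append(np.array(r[0]));print('tab',len(q),np.round(r[0],1),np.round(r[1],1),np.median(q[:,2]).round(4))
    v=T[1]-T[0];print('mid',((T[0]+T[1])/2).round(1),'dist',np.hypot(*v).round(1),'ang',np.degrees(np.arctan2(v[1],v[0])).round(1)%180)
    g=P[(R<.03)&(H>45)&(H<90)&(S>80)&(abs(Z-z0-.048)<.006)];print('knob',*cv2.minEnclosingCircle(g[:,:2].astype(np.float32)),np.median(g[:,2]))
E
python3 - <<'E'
from tabs import *
r=lid(['wrist','side','scene'],.074,(.4345,-.262),'6.png')
tabs(r['wrist'][3],r['wrist'][1],(.4345,-.262),.074)
o=manip.get_obs();print(o['joints'].round(2))
E
```

```text
tcp [ 0.4345 -0.2625  0.1782] F [ 0.4 -0.6 -0.6] w 0.999 t 19.325
wrist 10708 c [ 0.4343 -0.2624] r 0.0596 top z 0.0778 tilt deg [-0.05 -0.08]
side 747 c [ 0.4318 -0.2625] r 0.0601 top z 0.08 tilt deg [-0.03 -0.34]
scene 627 c [ 0.4342 -0.2623] r 0.062 top z 0.0771 tilt deg [ 0.07 -0.1 ]
tab 370 [ 445.9 -238. ] [ 8.6 25.1] 0.1041
tab 350 [ 422.6 -285.7] [ 9.5 24.7] 0.104
mid [ 434.3 -261.9] dist 53.1 ang 64.0
knob (0.4346507787704468, -0.26195961236953735) 0.009983258321881294 0.12163235325176908
[ 0.21  0.25  0.32  1.94 -0.09  0.97  0.12]
```

View pics/wrist6.png

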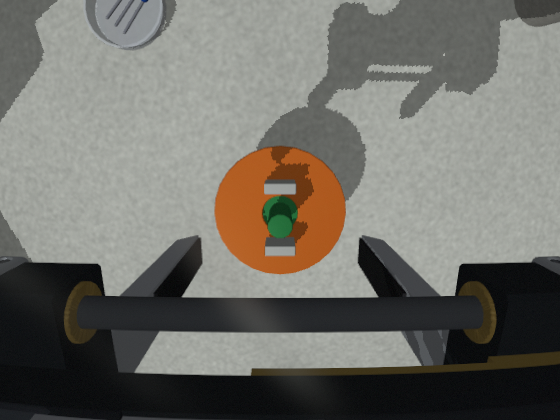

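The wrist view shows the orange disc centred at (280,210), with the knob and tabs upright. Orange top z is 0.078 and knob top is 0.122, so the green lid is fully seated. I'll turn 90° and go down on the tabs.

Emit:
{"method": "play_rows", "body": {
  "deltas": [
    [-4,0,0,0,-0.4,-0.4,0],
    [-12,0,0,0,-0.4,-0.4,0],
    [-21,0,0,0,-0.4,-0.4,0],
    [-30,0,0,0,-0.4,-0.4,0],
    [-40,0,0,0,-0.4,-0.4,0],
    [-50,0,0,0,-0.4,-0.4,0],
    [-60,0,0,0,-0.4,-0.4,0],
    [-70,0,0,0,-0.4,-0.4,0],
    [-79,0,0,0,-0.4,-0.4,0],
    [-86,0,0,0,-0.4,-0.4,0],
    [-90,0,0,0,-0.4,-0.4,0],
    [-90,0,0,0,-0.4,-0.4,0]
  ]
}}

```text
clock: 20.98
ee_pos: [0.4343, -0.2621, 0.1782]
orientation: [-3.124, 1.57, 2.705]
force: [-0.8, -0.3, -0.4]
gripper_width: 0.995
```

```bash
python3 - <<'E'
from tabs import *
r=lid(['wrist'],.074,(.4345,-.262),'7.png')
tabs(r['wrist'][3],r['wrist'][1],(.4345,-.262),.074)
o=manip.get_obs();print(o['joints'].round(2),Ro.from_euler('xyz',o['orientation']).as_matrix().round(3),tool([.4343-o['ee_pos'][0],-.2619-o['ee_pos'][1],.081-o['ee_pos'][2]]))
E
```

```text
tcp [ 0.4343 -0.2621  0.1782] F [-0.8 -0.3 -0.4] w 0.995 t 20.975
wrist 10879 c [ 0.4342 -0.2624] r 0.0596 top z 0.0777 tilt deg [-0.01 -0.07]
tab 341 [ 445.1 -238.5] [ 8.4 25.9] 0.1041
tab 339 [ 421.9 -286. ] [ 8.8 26. ] 0.1041
mid [ 433.5 -262.3] dist 52.8 ang 64.0
knob (0.4335636794567108, -0.26221954822540283) 0.009842743165791035 0.12158829514045526
[ 0.41  0.24  0.09  1.93 -0.03  0.97  1.62] [[-0.     0.44   0.898]
 [ 0.     0.898 -0.44 ]
 [-1.    -0.    -0.   ]] [97.2  0.2 -0. ]
```

Emit:
{"method": "play_rows", "body": {
  "deltas": [
    [0,0,0,6,0,0,0],
    [0,0,0,18,0,0,0],
    [0,0,0,34,0,0,0],
    [0,0,0,50,0,0,0],
    [0,0,0,66,0,0,0],
    [0,0,0,80,0,0,0],
    [0,0,0,90,0,0,0],
    [0,0,0,95,0,0,0],
    [0,0,0,97,0,0,0],
    [0,0,0,97,0,0,0]
  ]
}}

```text
clock: 22.28
ee_pos: [0.4346, -0.2622, 0.0817]
orientation: [-0.22, 1.57, -0.674]
force: [0.8, 0.5, 0.4]
gripper_width: 0.999
```

Emit:
{"method": "play_rows", "body": {
  "deltas": [
    [0,0,0,0,0,0,0.2],
    [0,0,0,0,0,0,0.25],
    [0,0,0,0,0,0,0.3],
    [0,0,0,0,0,0,0.34],
    [0,0,0,0,0,0,0.4],
    [0,0,0,0,0,0,0.6],
    [0,0,0,0,0,0,1],
    [0,0,0,0,0,0,1],
    [0,0,0,0,0,0,1],
    [0,0,0,0,0,0,1]
  ]
}}

```text
clock: 23.52
ee_pos: [0.4344, -0.2622, 0.0815]
orientation: [-0.931, 1.571, -1.384]
force: [-2.0, -1.9, 4.4]
gripper_width: 0.656
```

Both tabs are gripped (opening 61.7 mm). I'll lift slowly, then look.

Emit:
{"method": "play_rows", "body": {
  "deltas": [
    [0,0,0,-1,0,0,1],
    [0,0,0,-3,0,0,1],
    [0,0,0,-6,0,0,1],
    [0,0,0,-10,0,0,1],
    [0,0,0,-15,0,0,1],
    [0,0,0,-21,0,0,1],
    [0,0,0,-28,0,0,1],
    [0,0,0,-34,0,0,1],
    [0,0,0,-38,0,0,1],
    [0,0,0,-40,0,0,1],
    [0,0,0,-40,0,0,1]
  ]
}}

```text
clock: 24.9
ee_pos: [0.4344, -0.2621, 0.1215]
orientation: [-1.976, 1.571, -2.43]
force: [0.6, -0.1, -0.6]
gripper_width: 0.658
```

```bash
python3 - <<'E'
from tabs import *
r=lid(['wrist','side','scene'],.114,(.4343,-.262),'8.png')
for n in r:
    m,im,d,P=r[n];X,Y,Z=[P[...,i] for i in range(3)];hsv=cv2.cvtColor(im,cv2.COLOR_RGB2HSV)
    g=P[(np.hypot(X-.4343,Y+.262)<.07)&(hsv[...,0]>45)&(hsv[...,0]<90)&(hsv[...,1]>80)&(Z<.14)]
    if len(g):print(n,'green',len(g),np.percentile(g[:,2],[5,50,95]).round(4),g[:,:2].mean(0).round(4))
E
```

```text
tcp [ 0.4344 -0.2621  0.1215] F [ 0.6 -0.1 -0.6] w 0.658 t 24.9
wrist 16472 c [ 0.4337 -0.2608] r 0.0595 top z 0.1177 tilt deg [ 0.02 -0.06]
side 700 c [ 0.432  -0.2602] r 0.059 top z 0.1197 tilt deg [ 0.03 -0.75]
scene 550 c [ 0.4333 -0.2604] r 0.0611 top z 0.1171 tilt deg [-0.53 -0.26]
wrist green 1913 [0.0731 0.1086 0.1224] [ 0.4398 -0.2635]
side green 232 [0.0739 0.0762 0.0954] [ 0.432  -0.2333]
scene green 207 [0.07   0.0732 0.0766] [ 0.4474 -0.2374]
```

View pics/side8.png

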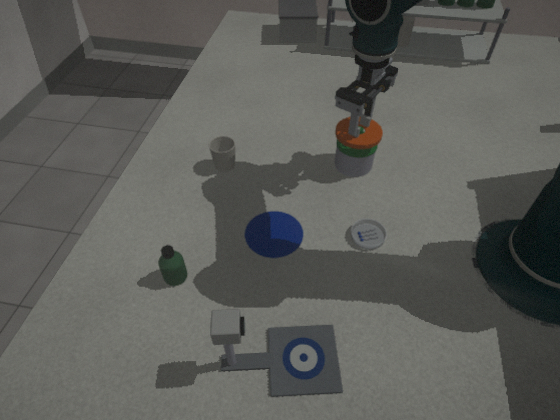

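The side view shows orange at (358,130), lifted level, with the green lid still on the tin at (357,148). Disc top is about 0.074. I'll continue up another 65 mm.

Emit:
{"method": "play_rows", "body": {
  "deltas": [
    [0,0,0,-2,0,0,1],
    [0,0,0,-7,0,0,1],
    [0,0,0,-16,0,0,1],
    [0,0,0,-26,0,0,1],
    [0,0,0,-37,0,0,1],
    [0,0,0,-48,0,0,1],
    [0,0,0,-57,0,0,1],
    [0,0,0,-63,0,0,1],
    [0,0,0,-65,0,0,1],
    [0,0,0,-65,0,0,1],
    [0,0,0,-65,0,0,1],
    [0,0,0,-65,0,0,1]
  ]
}}

```text
clock: 26.55
ee_pos: [0.4343, -0.262, 0.1862]
orientation: [-3.027, 1.57, 2.802]
force: [0.0, -0.1, -0.8]
gripper_width: 0.659
```

```bash
python3 - <<'E'
from tabs import *
r=lid(['wrist','side','scene'],.179,(.4343,-.262),'9.png')
for n in r:
    m,im,d,P=r[n];X,Y,Z=[P[...,i] for i in range(3)];hsv=cv2.cvtColor(im,cv2.COLOR_RGB2HSV)
    g=P[(np.hypot(X-.4343,Y+.262)<.07)&(hsv[...,0]>45)&(hsv[...,0]<90)&(hsv[...,1]>80)&(Z<.14)]
    q=g[abs(g[:,2]-.074)<.006]
    if len(q):
        s=np.linalg.lstsq(np.c_[q[:,:2],np.ones(len(q))],q[:,2],rcond=None)[0]
        print(n,'green disc',len(q),np.median(q[:,2]).round(4),'tilt',np.degrees(s[:2]).round(2),'encl',*cv2.minEnclosingCircle(q[:,:2].astype(np.float32)),'knob z',g[:,2].max().round(4))
im=cv2.imread('pics/side9.png')[60:210,280:440];im2=cv2.imread('pics/scene9.png')[40:190,200:360]
cv2.imwrite('pics/c9.png',cv2.resize(np.hstack([im,im2]),None,fx=2.5,fy=2.5))
E
```

```text
tcp [ 0.4343 -0.262   0.1862] F [ 0.  -0.1 -0.8] w 0.659 t 26.55
wrist 16446 c [ 0.4329 -0.2604] r 0.0597 top z 0.1824 tilt deg [ 0.   -0.08]
side 750 c [ 0.4312 -0.2591] r 0.059 top z 0.1846 tilt deg [ 0.08 -0.82]
scene 538 c [ 0.4347 -0.2603] r 0.0594 top z 0.1826 tilt deg [-0.23 -0.5 ]
wrist green disc 1480 0.0738 tilt [-0.12 -0.09] encl (0.4685799479484558, -0.27813443541526794) 0.025040682405233383 knob z 0.1235
side green disc 662 0.0762 tilt [-0.06 -0.06] encl (0.4326639175415039, -0.2641960680484772) 0.05526133254170418 knob z 0.1252
scene green disc 593 0.0732 tilt [-0.07  0.25] encl (0.4351854920387268, -0.26308566331863403) 0.0563998706638813 knob z 0.125
```

View pics/c9.png

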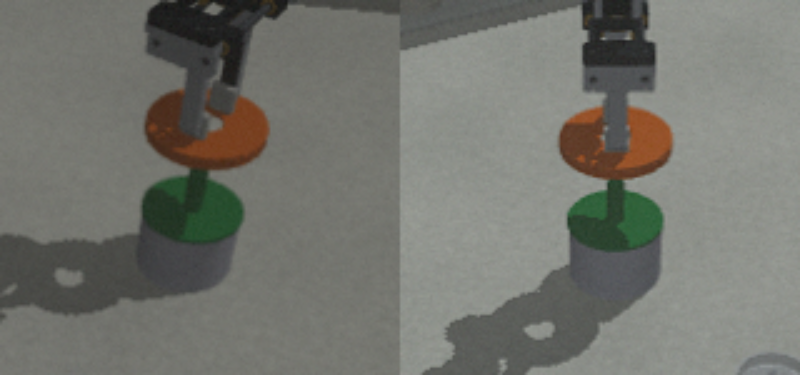

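The crops show the orange lid level at (207,128) and (616,140), and the green lid flat in the upright tin below at (192,210) and (616,220). It is done, so I'll hand in.

```bash
python3 -c "
from cell import manip
print(manip.finish_job())"
```

```text
the job is handed in; nothing more can be done
None
```

The job is handed in: the arm finished after 26.6 s of the 72 s allowed, still holding the orange lid over the tin.

- **Showing:** I picked the pair up by the knob and held it over the blue-ringed target for about 1.9 s. Before a final 1 mm nudge, all three cameras put the lid within about 2 mm of the target's centre and level. I did not measure it again after the nudge. The orange lid's origin was at a height of about 0.150 m.
- **Seating:** I lowered the pair onto the tin with a peak reading of about 7 N. The knob top then measured 0.122 m and the orange top 0.078 m, which is where they should be when fully seated.
- **Lifting the orange lid:** I released the knob, turned 90°, gripped both tabs and lifted 105 mm straight up.

**Last checks:**
- **Orange lid:** it is level, with its top at about 0.182 m.
- **Green lid:** it lies flat in the tin, with its disc top at about 0.074 m.
- **Other objects:** the bottle, cup and dish looked untouched in the last full side picture, taken partway through the final lift. I did not measure them again.

**Disagreements:**
- The side camera reads heights about 2 mm high and showed up to 0.8° of tilt on the orange lid. It sees that lid partly hidden; the wrist camera showed 0.1° or less.
- The cameras placed the tin 2–3 mm apart before lowering, within the 4 mm of play.

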